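# Close and lock the shutter ring of the bench suction port

## Robot

A 6-joint arm with a two-finger parallel gripper is mounted at the origin on the work surface. World frame = base frame: x ahead of the robot, y to its left, z up, the work surface at z = 0. Lengths are in m, angles in rad, forces in N, time in s.
With the tool pointing down it reaches from about 0.35 to 0.85 m from the base axis. Payload 8.1 kg.
Tool frame: the origin (TCP) lies at the very end of the fingers, on their centre line; the grasp point (between the pads) lies robot.tcp_to_grasp behind it (robot.tcp_to_grasp is the distance from the TCP to the grasp point, in m); z points along the fingers, y is the line along which they close (so a half turn about z gives the same grasp; the last joint's range is limited). The gripper opens to 93 mm and grips with 3 to 60 N. Pads are 15 mm wide; open, the fingers measure 128 mm over their backs; the gripper's body (75 mm by 188 mm) begins 65 mm behind the grasp point.
Start: joints at [1.186, 0.13, 1.488, -0, 1.523, -0.085], TCP at [0.177, 0.573, 0.219] pointing down, gripper open.
Joint ranges: [-2.96, 2.96], [-0.89, 2.26], [0.02, 2.5], [-1.34, 4.48], [0, 2.73], [-2.66, 2.66]. Speed limits (rad/s): [2.39, 2.39, 2.79, 3.14, 3.14, 3.14].

## Interface

Orientations are given as a rotation vector (axis times angle).
In Python, from plant import robot gives the robot as it stands. The module is installed in compiled form; this text tells all that it offers.
- The arm moves only by the shell command python3 -m pendant 'ROWS' [FORCE]. ROWS is JSON, a list that holds one entry, the list of rows, each a list of 5 numbers: the opening, from 0 (shut) to 1 (fully open), then the shift along the tool's x, y, z in cm, then the turn about the tool's z in degrees. In form: [[[fingers, x, y, z, roll], ...]]. A call has 1 to 8 rows; each row shifts and turns the commanded pose from where the row before left it, along the tool's axes as they then stand; what a row does not reach is not made up. A row lasts 1/10 s, in which the tool goes at most 50 mm and 8.59 degrees, less where a joint would pass 70% of its speed; a pose out of reach is approached as far as the arm can. A call is refused whole if a number of a shift passes 5 or a number of a turn 8.59, either way. A call with a gripper value outside its range is refused whole. The fingers move at their own pace and stop on an object; FORCE is the grip in N (left out, the last holds). Time passes only in rows, so rows that do not move let the fingers close. It gives the time, the measured TCP pose, the force, the opening and the grip force at its end, in the units of the state.
- robot.read_state(): the state, without advancing time (a new reading comes with each control period).
- robot.read_camera(name): name is "scene" or "top" or "wrist"; returns a dict with "img" (384x512x3 uint8, blue, green, red), "K" (3x3 intrinsics, pixels), "pose" (4x4, takes a point from camera to world coordinates). Camera axes: x right, y up, looking along -z (the intrinsics and any distortion apply to the point x, -y, -z); pixel columns grow to the right and rows downward; lengths in m; the calibration is good to about 2 mm. A picture is of the moment at which its call begins. There is no depth.
- robot.close_job(): hands the job in; it is judged then, once.
The state is a dict: "t": time; "q": joint angles; "dq": joint speeds; "joint_torque": joint torques, N m; "tool_pos": TCP position; "orientation": TCP orientation; "force": force on the tool from outside, world axes, zero at the start; "wrist_torque": the same for the moment, N m; "opening": finger opening in m; "gripper_force": force on a finger pad.
Only numpy, scipy, OpenCV 4.12 (cv2) and the standard library are available. Lean on these libraries where they do the work, as an engineer would, in place of code of your own. Each camera call takes 0.05 s, during which the arm holds its last target. There are 200 camera calls.

## Task

Close the shutter of the small suction port on the shoemaker's bench: take its slim dark knurled ring by the rim, without touching the fixed rings just above and below it, and turn it clockwise (seen from above) until you feel it come up against its seal, then nip it up snugly but gently so that it stays tight. Then push the lock pin beside it fully down, let go, and leave the other things on the bench where they are.

Things in the scene. Friction and masses are not known exactly. Their poses are not given: they have to be found in the camera images.
- port: The whole suction port, screwed to the bench: a grey base plate 120 x 190 x 14 mm carrying a round, upright stack. Origin on the bench (z = 0) on the stack's axis; its own z is that axis, pointing up; the lock pin stands 90 mm from the axis along its own +y. The port may stand at any yaw.
- ring_mid (a point): Centre of the slim shutter ring, on the stack's axis, half-way up the ring. The ring is dark steel with a knurled rim, 56 mm in diameter and 14 mm high, from 59 to 73 mm above the bench, with a small raised mark on its top face. It is the only one of the three rings that turns.
- ring (a joint): Angle of the slim ring in the port (rad), growing clockwise seen from above; starts at 0 to 0.33. It drags evenly with about 0.5 N m and stays where it is left. It must turn 0.4 to 1.25 rad before it meets its seal; where that is differs each time, is not seen, and must be felt. Turned anticlockwise it meets only its open stop.
- lower_flange: Fixed bare-metal ring 76 mm in diameter under the slim ring, from 45 to 57 mm above the bench: a ledge 10 mm wide around and 2 mm below the slim ring. Not to be touched with more than 3 N. Origin on the axis at bench height.
- upper_collar: Fixed bare-metal mouth of the port, 42 mm in diameter, above the slim ring, from 75 to 97 mm above the bench. Not to be touched with more than 3 N. Origin on the axis at bench height.
- seal (a joint): Squeeze of the sprung seal inside the ring (rad): 0 until the ring meets it, then growing with the ring's turn, pushing back 15 N m per rad on top of the drag. Snug if it stays above 0.012 once let go; spoilt above 0.06 (0.9 N m over the drag). A torque of 0.4 to 0.6 N m over the drag is right. Let go, it relaxes to 0.033 at most.
- lock_pin (a joint): Travel of the lock pin (m): 0 up, 0.008 fully down against its end. It slides with about 3 N and stays where it is left.
- pin_top (a point): Centre of the top face of the lock pin's bright round head, 18 mm in diameter, 75 mm above the bench when up, 67 mm when down; the pin slides straight down. Around it only a grey post, 26 mm in diameter, up to 55 mm above the bench.
- glue_bottle: Bystander: blue glue bottle with a long pointed spout, 64 mm in diameter, 150 mm tall, standing; origin at its underside.
- hammer: Bystander: hammer with a wooden handle, about 0.3 m long, lying on the bench to the right of the work.
- tin: Bystander: bare metal tin, 70 mm in diameter, 80 mm tall, standing; origin at its underside.
Mind the look-alikes: they are no part of the job. Of the things like the port, leave any that is blue or green; of the rest the larger one is meant.

How it is judged:
On the way, in this order (a step that is already met when the one before it is completed fails the run):
1. the ring is turned until it squeezes its seal snugly (value of joint seal above 0.012 rad), for 0.2 s.
2. the lock pin is pushed fully down (value of joint lock_pin above 0.0068 m), for 0.1 s.
At the end, for the whole second after the job is handed in: The ring, let go, still squeezes its seal by 0.012 to 0.06 rad, and the lock pin is down by at least 6.8 of its 8 mm (value of joint seal between 0.012 and 0.06 rad and value of joint lock_pin above 0.0068 m); the robot touches nothing.
It fails at once if the seal is overtightened (squeezed by more than 0.06 rad) (value of joint seal above 0.06 rad).
It fails at once if a fixed ring next to the slim ring is touched with more than 3 N (contact force between anything else and lower_flange above 3 N or contact force between anything else and upper_collar above 3 N).
It fails at once if a bystander is moved by more than 20 mm (distance of any of glue_bottle, hammer, tin from where it was at the start of the episode above 0.02 m).
It also fails if it takes over 72 s, if anything falls off the work surface, if the arm or the gripper's body presses on something with over 40 N, if the wrist force passes 120 N, or if a joint passes its speed limit or range.

## Working session

There is one attempt and no reset: what is moved stays moved. The work goes in short steps, Python scripts to look and compute and a shell command to move; the robot and the scene stay as the last step left them, time stands still between calls to the robot, and variables do not carry over. Pictures are saved under pics/ and viewed, at most 10 in all, crops included, and the job is handed in when it is done.

```bash
mkdir -p pics
cat > h.py <<'E'
import numpy as np,cv2,pickle
from plant import robot
from scipy.spatial.transform import Rotation as R
def snap(n,f):
    c=robot.read_camera(n); cv2.imwrite('pics/'+f+'.png',c['img']); pickle.dump(c,open(f+'.pkl','wb')); return c
def ray(c,u,v):
    d=np.linalg.inv(c['K'])@[u,v,1]; d=c['pose'][:3,:3]@[d[0],-d[1],-d[2]]; return c['pose'][:3,3],d
def atz(c,u,v,z):
    o,d=ray(c,u,v); return o+d*(z-o[2])/d[2]
def proj(c,p):
    x=c['pose'][:3,:3].T@(np.array(p)-c['pose'][:3,3]); a=c['K']@[x[0],-x[1],-x[2]]; return a[:2]/a[2]
E
python3 - <<'E'
from h import *
for n in('scene','top'): c=snap(n,n+'0'); print(c['pose'].round(3).tolist(),c['K'].tolist())
s=robot.read_state(); print(s['t'],s['tool_pos'],s['orientation'],s['opening'],robot.tcp_to_grasp,s['force'],c.keys())
a=cv2.imread('pics/scene0.png');b=cv2.imread('pics/top0.png')
cv2.imwrite('pics/top0b.png',cv2.resize(b,(800,600)))
E
```

```text
[[0.711, -0.464, 0.529, 1.037], [0.703, 0.451, -0.549, -0.539], [0.016, 0.762, 0.647, 0.729], [0.0, 0.0, 0.0, 1.0]] [[389.7201367650173, 0.0, 250.61301030567958], [0.0, 389.7201367650173, 190.53176792622818], [0.0, 0.0, 1.0]]
[[0.002, 0.997, -0.077, 0.418], [-1.0, 0.004, 0.015, 0.011], [0.015, 0.077, 0.997, 1.223], [0.0, 0.0, 0.0, 1.0]] [[388.80803700430016, 0.0, 252.93828227989852], [0.0, 388.80803700430016, 197.44737997072704], [0.0, 0.0, 1.0]]
0.1 [0.17698023 0.57276843 0.21768923] [-4.69052945e-01 -3.10598366e+00  2.55600397e-03] 0.09257800950459973 0.0188 [-4.69370341e-01 -2.62887492e-01  3.34727625e-04] dict_keys(['img', 'K', 'pose'])
```

View pics/top0b.png

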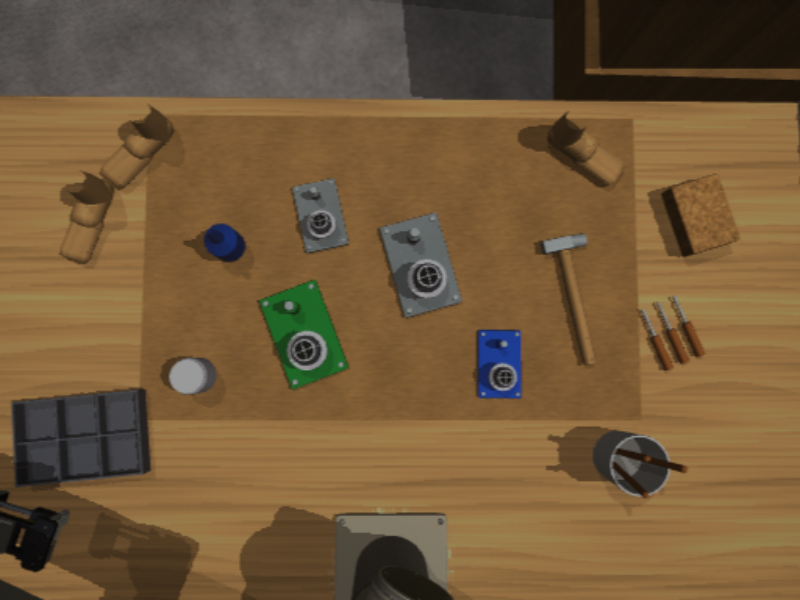

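View pics/scene0.png

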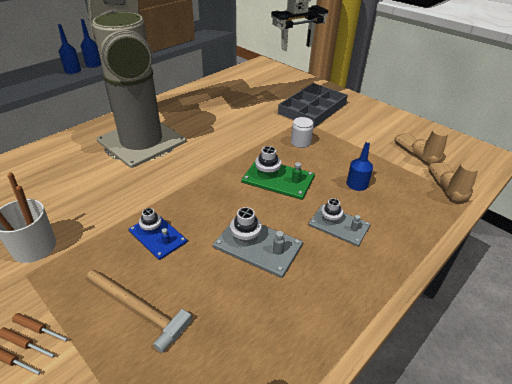

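Candidates in the enlarged top picture: green port (306,350), blue port (503,377), small grey port (320,222) and large grey port (428,278). I choose the large grey one, which is at (245,225) in the scene picture. I'll check it in a close crop.

Run:
```python
from h import *
b=cv2.imread('pics/top0.png')[125:215,230:310]; a=cv2.imread('pics/scene0.png')[195:280,205:310]
cv2.imwrite('pics/crop1.png',np.hstack([cv2.resize(b,(400,450),interpolation=2),cv2.resize(a,(400,324),interpolation=2) if 0 else cv2.copyMakeBorder(cv2.resize(a,(400,324),interpolation=2),0,126,0,0,0)]))
```

```text
(no output)
```

View pics/crop1.png

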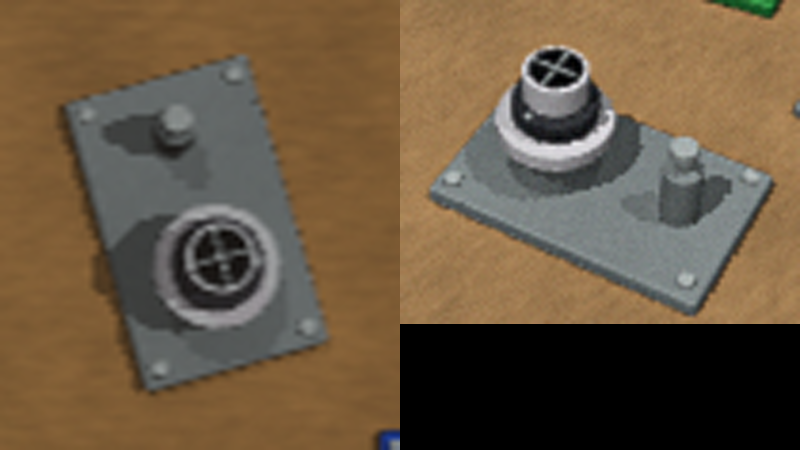

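The crop confirms it: plain grey plate, the larger one, with a dark slim ring between two bright rings. In the full top image the collar centre is at about (274.5,176.1), the flange centre at (273.3,178.1) and the pin top at (265.3,149.1).

Run:
```python
from h import *
t=pickle.load(open('top0.pkl','rb'));s=pickle.load(open('scene0.pkl','rb'))
A=atz(t,274.5,176.1,.097);B=atz(t,273.3,178.1,.057);P=atz(t,265.3,149.1,.075)
print(A,B,P)
# scene: collar top centre crop (556-400,68)*105/400 ; pin (684-400,147)
print(atz(s,205+156*.2625,195+68*.2625,.097),atz(s,205+284*.2625,195+147*.2625,.075))
d=(P-A)[:2];print(np.linalg.norm(d),np.degrees(np.arctan2(d[1],d[0])))
st=robot.read_state();r=R.from_rotvec(st['orientation']).as_matrix();print(r.round(3))
```

```text
[ 0.56831113 -0.06792098  0.097     ] [ 0.56753668 -0.06710295  0.057     ] [ 0.65246166 -0.04207959  0.075     ]
[ 0.57003179 -0.06784925  0.097     ] [ 0.65663113 -0.04478181  0.075     ]
0.08802891485333121 17.070955390446187
[[-0.955  0.295 -0.001]
 [ 0.295  0.955 -0.002]
 [ 0.    -0.002 -1.   ]]
```

```bash
python3 -m pendant '[[[1,-3.5,-3.1,0,0],[1,-3.5,-3.1,0,0],[1,-3.5,-3.1,0,0],[1,-3.5,-3.1,0,0],[1,-3.5,-3.1,0,0],[1,-3.5,-3.1,0,0],[1,-3.5,-3.1,0,0],[1,-3.5,-3.1,0,0]]]' 50
python3 -m pendant '[[[1,-3.5,-3.1,0,0],[1,-3.5,-3.1,0,0],[1,-3.5,-3.1,0,0],[1,-3.5,-3.1,0,0],[1,-3.5,-3.1,0,0],[1,-3.5,-3.1,0,0],[1,-3.5,-3.1,0,0],[1,0,0,0,0]]]'
python3 -c "
from h import *
s=robot.read_state();print(s['q'].round(3),R.from_rotvec(s['orientation']).as_matrix().round(3))"
```

```text
t: 0.9
tool_pos: [0.3718, 0.2518, 0.2184]
orientation: [-0.469, -3.106, 0.0]
force: [0.4, 0.4, -0.0]
opening: 0.0927
gripper_force: 0.0
t: 1.7
tool_pos: [0.5427, -0.0308, 0.2175]
orientation: [-0.476, -3.104, 0.002]
force: [-1.0, -0.0, -0.2]
opening: 0.0928
gripper_force: 0.0
[-0.15  -0.021  1.647 -0.002  1.516 -1.416] [[-0.954  0.3   -0.001]
 [ 0.3    0.954 -0.001]
 [ 0.001 -0.002 -1.   ]]
```

```bash
python3 -m pendant '[[[1,-1.8,-1.4,1,0],[1,-1.8,-1.3,1,0],[1,0,0,1,0],[1,0,0,1,0],[1,0,0,0,0],[1,0,0,0,0]]]'
python3 - <<'E'
from h import *
c=snap('wrist','w1'); cv2.imwrite('pics/w1b.png',cv2.resize(c['img'],(800,600)))
print(proj(c,[.569,-.0677,.097]),proj(c,[.569,-.0677,.057]),c['pose'].round(3).tolist())
E
```

```text
t: 2.3
tool_pos: [0.5673, -0.0615, 0.1785]
orientation: [-0.468, -3.106, -0.0]
force: [0.1, 1.3, 0.1]
opening: 0.093
gripper_force: 0.0
[254.05215178 207.77396103] [254.77072604 193.56632911] [[0.294, -0.913, -0.282, 0.487], [0.956, 0.281, 0.087, -0.038], [-0.0, -0.296, 0.955, 0.345], [0.0, 0.0, 0.0, 1.0]]
```

View pics/w1b.png

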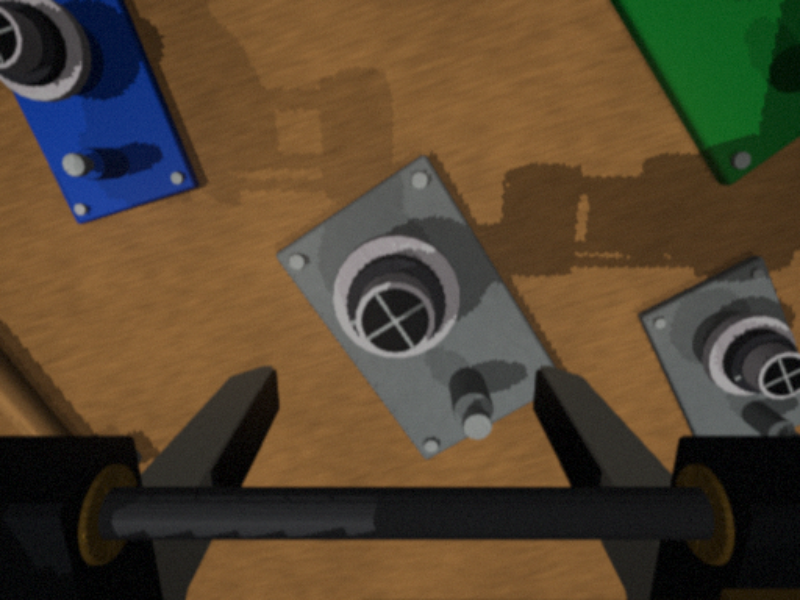

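The wrist picture shows collar centre (396,319), flange centre (397,297) and pin head (477,426), in 800-wide pixels. That is a small offset from the prediction.

Run:
```python
from h import *
c=pickle.load(open('w1.pkl','rb'))
A=atz(c,396*.64,319*.64,.097);B=atz(c,397*.64,297*.64,.057);P=atz(c,477*.64,426*.64,.075)
print(A,B,P)
for a in (A,(A+B)/2):
  d=(P-a)[:2];print(np.linalg.norm(d),np.degrees(np.arctan2(d[1],d[0])))
s=robot.read_state();r=R.from_rotvec(s['orientation']).as_matrix()
print(s['tool_pos'],r.T@((A+B)/2-s['tool_pos'])*100, s['wrist_torque'])
```

```text
[ 0.56589588 -0.06724713  0.097     ] [ 0.5655854  -0.06730438  0.057     ] [ 0.65237352 -0.04350593  0.075     ]
0.08967734915831727 15.351521656042229
0.08983462629123916 15.342913301456088
[ 0.56770375 -0.061656    0.17909374] [ 0.02562014 -0.59663969 10.20926257] [-0.04064798  0.03737907 -0.01942035]
```

```bash
python3 -m pendant '[[[1,-0.1,-0.55,0,0],[1,0,0,2.5,0],[1,0,0,2.5,0],[1,0,0,2.5,0],[1,0,0,2,0],[1,0,0,1,0],[1,0,0,0,0],[1,0,0,0,0]]]'
python3 -c "
from h import *
s=robot.read_state();print(s['tool_pos'],s['force'],s['wrist_torque'])"
```

```text
t: 3.15
tool_pos: [0.5679, -0.0683, 0.0748]
orientation: [0.469, 3.105, -0.0]
force: [-1.4, 0.4, 0.4]
opening: 0.0929
gripper_force: 0.0
[ 0.56785815 -0.06825679  0.07482181] [-1.35756112  0.35046299  0.43585706] [ 0.00445314 -0.03808555  0.01680685]
```

```bash
python3 -m pendant '[[[1,0,0,0.7,0],[1,0,0,0.6,0],[1,0,0,0,0],[0.7,0,0,0,0],[0.7,0,0,0,0],[0.7,0,0,0,0]]]' 20
python3 - <<'E'
from h import *
s=robot.read_state();print(s['tool_pos'],s['force'],s['wrist_torque'],s['opening'])
c=snap('wrist','w2');d=snap('scene','s2')
x,y=[int(v) for v in proj(d,[.567,-.067,.07])]
a=cv2.resize(d['img'][y-50:y+30,x-40:x+40],(560,560),interpolation=2)
cv2.imwrite('pics/c2.png',a)
E
```

```text
t: 3.75
tool_pos: [0.5674, -0.0681, 0.0609]
orientation: [0.469, 3.106, -0.0]
force: [-0.3, -0.2, -0.3]
opening: 0.0734
gripper_force: 0.0
[ 0.56737334 -0.06808467  0.06090626] [-0.25864371 -0.20881058 -0.27924056] [ 0.01073444 -0.02915792 -0.00790514] 0.07342406817434471
```

View pics/c2.png

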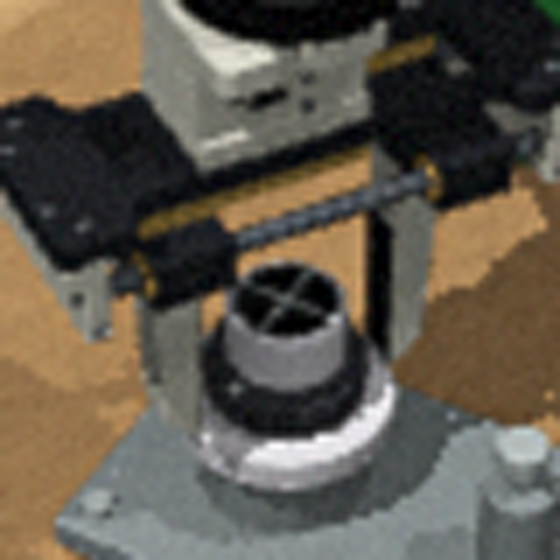

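The crop shows the fingers straddling the dark ring, with the tips at about flange-top level. I'll raise them 2 mm for margin, then close gently.

```bash
python3 -m pendant '[[[0.7,0,0,-0.2,0],[0.5,0,0,0,0],[0.5,0,0,0,0],[0.5,0,0,0,0],[0.5,0,0,0,0],[0.5,0,0,0,0]]]' 15
python3 -c "
from h import *
s=robot.read_state();print(s['tool_pos'],s['force'],s['wrist_torque'])"
```

```text
t: 4.45
tool_pos: [0.5675, -0.0677, 0.0629]
orientation: [0.469, 3.106, 0.001]
force: [1.6, 3.8, 3.0]
opening: 0.0555
gripper_force: 15.0
[ 0.56753662 -0.06768113  0.06293907] [1.58952297 3.76978662 2.99390834] [ 0.7152034  -0.14141413 -0.04535872]
```

```bash
cat > st.py <<'E'
from h import *
import sys
s=robot.read_state();y=R.from_rotvec(s['orientation']).as_matrix()[:2,1]
tz=-s['wrist_torque'][2]
print('yaw',np.degrees(np.arctan2(y[1],y[0])).round(2),'w',s['wrist_torque'].round(3),'F',s['force'].round(1),'q6',s['q'][5].round(3),s['tool_pos'].round(4),'op',s['opening'].round(4))
if len(sys.argv)>1: sys.exit(abs(tz)>float(sys.argv[1]))
E
python3 -m pendant '[[[0.5,0,0.05,0,0],[0.5,0,0,0,0],[0.5,0,0,0,0]]]' 55; python3 st.py
python3 -m pendant '[[[0.5,0,0,0,1],[0.5,0,0,0,1],[0.5,0,0,0,1],[0.5,0,0,0,0]]]' >/dev/null; python3 st.py
```

```text
t: 4.75
tool_pos: [0.5676, -0.0676, 0.0629]
orientation: [0.469, 3.106, -0.0]
force: [-0.0, 2.7, 4.9]
opening: 0.0549
gripper_force: 55.0Traceback (most recent call last):
  File "st.py", line 5, in <module>
    print('yaw',np.degrees(np.arctan2(y[1],y[0])).round(2),'w',s['wrist_torque'].round(3),'F',s['force'].round(1),'q6',s['q'][5].round(3),s['tool_pos'].round(4),'op',s['opening'].round(4))
                                                                                                                                                                      ^^^^^^^^^^^^^^^^^^
AttributeError: 'float' object has no attribute 'round'
Traceback (most recent call last):
  File "st.py", line 5, in <module>
    print('yaw',np.degrees(np.arctan2(y[1],y[0])).round(2),'w',s['wrist_torque'].round(3),'F',s['force'].round(1),'q6',s['q'][5].round(3),s['tool_pos'].round(4),'op',s['opening'].round(4))
                                                                                                                                                                      ^^^^^^^^^^^^^^^^^^
AttributeError: 'float' object has no attribute 'round'
```

```bash
sed -i "s/s\['opening'\].round(4)/round(s['opening'],4)/" st.py; python3 st.py
python3 -m pendant '[[[0.5,0,0,0,1],[0.5,0,0,0,1],[0.5,0,0,0,1],[0.5,0,0,0,0]]]' >/dev/null; python3 st.py
python3 -m pendant '[[[0.5,0,0,0,1],[0.5,0,0,0,1],[0.5,0,0,0,1],[0.5,0,0,0,0]]]' >/dev/null; python3 st.py
```

```text
yaw 69.75 w [ 0.446 -0.033  0.274] F [0.2 1.7 5.2] q6 -1.425 [ 0.5676 -0.0676  0.063 ] op 0.0547
yaw 66.75 w [ 0.361 -0.033  0.258] F [0.6 1.5 5.3] q6 -1.373 [ 0.5675 -0.0677  0.0629] op 0.0548
yaw 63.75 w [ 0.337 -0.056  0.303] F [1.3 2.4 5.5] q6 -1.321 [ 0.5676 -0.0677  0.0629] op 0.0547
```

```bash
python3 -m pendant '[[[0.5,0,0,0,1],[0.5,0,0,0,1],[0.5,0,0,0,1],[0.5,0,0,0,1]]]' >/dev/null; python3 st.py
python3 -m pendant '[[[0.5,0,0,0,1],[0.5,0,0,0,1],[0.5,0,0,0,1],[0.5,0,0,0,1]]]' >/dev/null; python3 st.py
python3 -m pendant '[[[0.5,0,0,0,0.5],[0.5,0,0,0,0.5],[0.5,0,0,0,0.5],[0.5,0,0,0,0.5]]]' >/dev/null; python3 st.py
python3 - <<'E'
from h import *
d=snap('scene','s3')
x,y=[int(v) for v in proj(d,[.567,-.067,.07])]
cv2.imwrite('pics/c3.png',cv2.resize(d['img'][y-50:y+30,x-40:x+40],(560,560),interpolation=2))
E
```

```text
yaw 59.75 w [ 0.356 -0.08   0.532] F [-0.4  2.2  5.4] q6 -1.251 [ 0.5675 -0.0677  0.0629] op 0.0549
yaw 55.75 w [0.321 0.021 0.526] F [0.4 0.9 5.3] q6 -1.181 [ 0.5675 -0.0677  0.0629] op 0.0547
yaw 53.77 w [ 0.271 -0.05   0.521] F [0.3 2.4 5.7] q6 -1.147 [ 0.5675 -0.0678  0.0629] op 0.0552
```

View pics/c3.png

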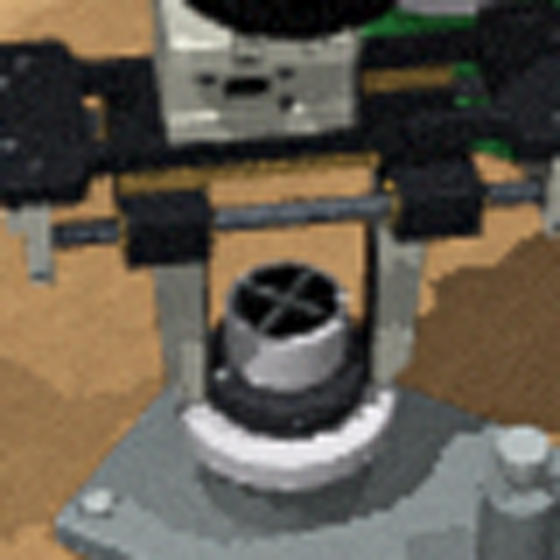

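The mark has moved with the ring, and the drag while moving reads a steady 0.52 N m. I'll go on in small guarded steps.

```bash
python3 -m pendant '[[[0.5,0,0,0,0.5],[0.5,0,0,0,0.5],[0.5,0,0,0,0.5]]]' >/dev/null; python3 st.py 0.65 &&
python3 -m pendant '[[[0.5,0,0,0,0.5],[0.5,0,0,0,0.5],[0.5,0,0,0,0.5]]]' >/dev/null; python3 st.py 0.65 &&
python3 -m pendant '[[[0.5,0,0,0,0.5],[0.5,0,0,0,0.5],[0.5,0,0,0,0.5]]]' >/dev/null && python3 st.py 0.65 &&
python3 -m pendant '[[[0.5,0,0,0,0.5],[0.5,0,0,0,0.5],[0.5,0,0,0,0.5]]]' >/dev/null && python3 st.py 0.65 &&
python3 -m pendant '[[[0.5,0,0,0,0.5],[0.5,0,0,0,0.5],[0.5,0,0,0,0.5]]]' >/dev/null && python3 st.py 0.65 &&
python3 -m pendant '[[[0.5,0,0,0,0.5],[0.5,0,0,0,0.5],[0.5,0,0,0,0.5]]]' >/dev/null && python3 st.py 0.65 &&
python3 -m pendant '[[[0.5,0,0,0,0.5],[0.5,0,0,0,0.5],[0.5,0,0,0,0.5]]]' >/dev/null && python3 st.py 0.65 &&
python3 -m pendant '[[[0.5,0,0,0,0.5],[0.5,0,0,0,0.5],[0.5,0,0,0,0.5]]]' >/dev/null && python3 st.py 0.65
```

```text
yaw 52.27 w [ 0.319 -0.01   0.467] F [0.3 2.7 6. ] q6 -1.12 [ 0.5675 -0.0678  0.0629] op 0.0547
yaw 52.27 w [ 0.319 -0.01   0.467] F [0.3 2.7 6. ] q6 -1.12 [ 0.5675 -0.0678  0.0629] op 0.0547False
False
```

```bash
sed -i 's/sys.exit(abs(tz)>float(sys.argv\[1\]))/sys.exit(int(abs(tz)>float(sys.argv[1])))/' st.py
python3 -m pendant '[[[0.5,0,0,0,0.5],[0.5,0,0,0,0.5],[0.5,0,0,0,0.5]]]' >/dev/null && python3 st.py 0.65 &&
python3 -m pendant '[[[0.5,0,0,0,0.5],[0.5,0,0,0,0.5],[0.5,0,0,0,0.5]]]' >/dev/null && python3 st.py 0.65 &&
python3 -m pendant '[[[0.5,0,0,0,0.5],[0.5,0,0,0,0.5],[0.5,0,0,0,0.5]]]' >/dev/null && python3 st.py 0.65 &&
python3 -m pendant '[[[0.5,0,0,0,0.5],[0.5,0,0,0,0.5],[0.5,0,0,0,0.5]]]' >/dev/null && python3 st.py 0.65 &&
python3 -m pendant '[[[0.5,0,0,0,0.5],[0.5,0,0,0,0.5],[0.5,0,0,0,0.5]]]' >/dev/null && python3 st.py 0.65 &&
python3 -m pendant '[[[0.5,0,0,0,0.5],[0.5,0,0,0,0.5],[0.5,0,0,0,0.5]]]' >/dev/null && python3 st.py 0.65 &&
python3 -m pendant '[[[0.5,0,0,0,0.5],[0.5,0,0,0,0.5],[0.5,0,0,0,0.5]]]' >/dev/null && python3 st.py 0.65 &&
python3 -m pendant '[[[0.5,0,0,0,0.5],[0.5,0,0,0,0.5],[0.5,0,0,0,0.5]]]' >/dev/null && python3 st.py 0.65
```

```text
yaw 50.77 w [ 0.233 -0.02   0.454] F [-0.1  0.7  5.1] q6 -1.094 [ 0.5675 -0.0678  0.0629] op 0.0549
yaw 49.27 w [0.292 0.067 0.511] F [-0.5  2.1  5. ] q6 -1.068 [ 0.5675 -0.0678  0.0629] op 0.055
yaw 47.77 w [0.253 0.09  0.511] F [-0.7  2.8  5.5] q6 -1.042 [ 0.5675 -0.0678  0.0629] op 0.0549
yaw 46.27 w [0.261 0.059 0.491] F [-0.1  2.1  5.9] q6 -1.016 [ 0.5674 -0.0678  0.0629] op 0.0551
yaw 44.77 w [0.212 0.096 0.563] F [0.3 1.8 4.6] q6 -0.99 [ 0.5675 -0.0678  0.0629] op 0.0547
yaw 43.27 w [0.222 0.065 0.437] F [-0.4  1.6  5.4] q6 -0.963 [ 0.5674 -0.0679  0.0629] op 0.0548
yaw 41.77 w [0.221 0.079 0.505] F [-0.2  1.5  5.3] q6 -0.937 [ 0.5674 -0.0678  0.0629] op 0.0548
yaw 40.27 w [0.256 0.149 0.513] F [0.2 1.5 5.8] q6 -0.911 [ 0.5674 -0.0679  0.0629] op 0.0547
```

```bash
python3 -m pendant '[[[0.5,0,0,0,0.5],[0.5,0,0,0,0.5],[0.5,0,0,0,0.5]]]' >/dev/null && python3 st.py 0.67 &&
python3 -m pendant '[[[0.5,0,0,0,0.5],[0.5,0,0,0,0.5],[0.5,0,0,0,0.5]]]' >/dev/null && python3 st.py 0.67 &&
python3 -m pendant '[[[0.5,0,0,0,0.5],[0.5,0,0,0,0.5],[0.5,0,0,0,0.5]]]' >/dev/null && python3 st.py 0.67 &&
python3 -m pendant '[[[0.5,0,0,0,0.5],[0.5,0,0,0,0.5],[0.5,0,0,0,0.5]]]' >/dev/null && python3 st.py 0.67 &&
python3 -m pendant '[[[0.5,0,0,0,0.5],[0.5,0,0,0,0.5],[0.5,0,0,0,0.5]]]' >/dev/null && python3 st.py 0.67 &&
python3 -m pendant '[[[0.5,0,0,0,0.5],[0.5,0,0,0,0.5],[0.5,0,0,0,0.5]]]' >/dev/null && python3 st.py 0.67 &&
python3 -m pendant '[[[0.5,0,0,0,0.5],[0.5,0,0,0,0.5],[0.5,0,0,0,0.5]]]' >/dev/null && python3 st.py 0.67 &&
python3 -m pendant '[[[0.5,0,0,0,0.5],[0.5,0,0,0,0.5],[0.5,0,0,0,0.5]]]' >/dev/null && python3 st.py 0.67 &&
python3 -m pendant '[[[0.5,0,0,0,0.5],[0.5,0,0,0,0.5],[0.5,0,0,0,0.5]]]' >/dev/null && python3 st.py 0.67 &&
python3 -m pendant '[[[0.5,0,0,0,0.5],[0.5,0,0,0,0.5],[0.5,0,0,0,0.5]]]' >/dev/null && python3 st.py 0.67 &&
python3 -m pendant '[[[0.5,0,0,0,0.5],[0.5,0,0,0,0.5],[0.5,0,0,0,0.5]]]' >/dev/null && python3 st.py 0.67 &&
python3 -m pendant '[[[0.5,0,0,0,0.5],[0.5,0,0,0,0.5],[0.5,0,0,0,0.5]]]' >/dev/null && python3 st.py 0.67
```

```text
yaw 38.77 w [0.257 0.076 0.481] F [0.5 2.1 5.9] q6 -0.885 [ 0.5674 -0.0679  0.0629] op 0.0542
yaw 37.27 w [0.227 0.101 0.521] F [-1.   0.9  5.3] q6 -0.859 [ 0.5674 -0.0679  0.0629] op 0.0547
yaw 35.77 w [0.219 0.162 0.572] F [-0.4  1.5  5.2] q6 -0.833 [ 0.5674 -0.0679  0.0629] op 0.0547
yaw 34.27 w [0.182 0.174 0.486] F [0.6 1.7 5.9] q6 -0.806 [ 0.5674 -0.0679  0.0629] op 0.0547
yaw 32.77 w [0.214 0.198 0.502] F [-0.5  1.3  5.8] q6 -0.78 [ 0.5673 -0.0679  0.0629] op 0.0546
yaw 31.27 w [0.205 0.128 0.532] F [-1.5  0.9  5.7] q6 -0.754 [ 0.5674 -0.0679  0.0629] op 0.0549
yaw 29.77 w [0.22  0.139 0.535] F [0.2 0.6 5.4] q6 -0.728 [ 0.5673 -0.0679  0.0629] op 0.0548
yaw 28.27 w [0.171 0.186 0.508] F [-0.2  1.6  6.2] q6 -0.702 [ 0.5673 -0.0679  0.0629] op 0.0552
yaw 26.77 w [0.155 0.233 0.44 ] F [-0.1  1.3  5.8] q6 -0.675 [ 0.5673 -0.0679  0.0629] op 0.0549
yaw 25.27 w [0.158 0.229 0.459] F [-1.5  0.9  5.7] q6 -0.649 [ 0.5673 -0.0679  0.0629] op 0.0547
yaw 23.77 w [0.106 0.206 0.512] F [-0.3  0.5  5.9] q6 -0.623 [ 0.5673 -0.068   0.0629] op 0.0544
yaw 22.28 w [0.097 0.231 0.555] F [-0.3  0.6  5.5] q6 -0.597 [ 0.5673 -0.068   0.0629] op 0.0551
```

```bash
python3 -m pendant '[[[0.5,0,0,0,0.5],[0.5,0,0,0,0.5],[0.5,0,0,0,0.5]]]' >/dev/null && python3 st.py 0.67 &&
python3 -m pendant '[[[0.5,0,0,0,0.5],[0.5,0,0,0,0.5],[0.5,0,0,0,0.5]]]' >/dev/null && python3 st.py 0.67 &&
python3 -m pendant '[[[0.5,0,0,0,0.5],[0.5,0,0,0,0.5],[0.5,0,0,0,0.5]]]' >/dev/null && python3 st.py 0.67 &&
python3 -m pendant '[[[0.5,0,0,0,0.5],[0.5,0,0,0,0.5],[0.5,0,0,0,0.5]]]' >/dev/null && python3 st.py 0.67 &&
python3 -m pendant '[[[0.5,0,0,0,0.5],[0.5,0,0,0,0.5],[0.5,0,0,0,0.5]]]' >/dev/null && python3 st.py 0.67 &&
python3 -m pendant '[[[0.5,0,0,0,0.5],[0.5,0,0,0,0.5],[0.5,0,0,0,0.5]]]' >/dev/null && python3 st.py 0.67 &&
python3 -m pendant '[[[0.5,0,0,0,0.5],[0.5,0,0,0,0.5],[0.5,0,0,0,0.5]]]' >/dev/null && python3 st.py 0.67 &&
python3 -m pendant '[[[0.5,0,0,0,0.5],[0.5,0,0,0,0.5],[0.5,0,0,0,0.5]]]' >/dev/null && python3 st.py 0.67 &&
python3 -m pendant '[[[0.5,0,0,0,0.5],[0.5,0,0,0,0.5],[0.5,0,0,0,0.5]]]' >/dev/null && python3 st.py 0.67 &&
python3 -m pendant '[[[0.5,0,0,0,0.5],[0.5,0,0,0,0.5],[0.5,0,0,0,0.5]]]' >/dev/null && python3 st.py 0.67 &&
python3 -m pendant '[[[0.5,0,0,0,0.5],[0.5,0,0,0,0.5],[0.5,0,0,0,0.5]]]' >/dev/null && python3 st.py 0.67 &&
python3 -m pendant '[[[0.5,0,0,0,0.5],[0.5,0,0,0,0.5],[0.5,0,0,0,0.5]]]' >/dev/null && python3 st.py 0.67
```

```text
yaw 20.78 w [-0.001  0.185  0.78 ] F [-1.3  0.7  5.6] q6 -0.571 [ 0.5674 -0.0681  0.0629] op 0.055
```

The seal is felt at yaw 21: 0.78 N m, about 0.27 over the drag. I'll nip it up a little further.

```bash
python3 -m pendant '[[[0.5,0,0,0,0.25],[0.5,0,0,0,0.25]]]' >/dev/null; python3 st.py
python3 -m pendant '[[[0.5,0,0,0,0.25]]]' >/dev/null; python3 st.py
```

```text
yaw 20.3 w [-0.005  0.175  0.674] F [-0.   0.   5.9] q6 -0.562 [ 0.5673 -0.0681  0.0629] op 0.0548
yaw 20.04 w [0.009 0.153 0.766] F [-1.3  0.7  5.3] q6 -0.558 [ 0.5674 -0.0681  0.0629] op 0.0549
```

```bash
python3 -m pendant '[[[0.5,0,0,0,0.4]]]' 60 >/dev/null; python3 st.py; python3 -m pendant '[[[0.5,0,0,0,0]]]' >/dev/null; python3 st.py; python3 -m pendant '[[[0.5,0,0,0,0],[0.5,0,0,0,0]]]' >/dev/null; python3 st.py
```

```text
yaw 19.65 w [0.022 0.216 0.773] F [-0.6  0.4  4.5] q6 -0.551 [ 0.5674 -0.0681  0.0629] op 0.0548
yaw 19.64 w [0.063 0.196 0.649] F [-1. -0.  6.] q6 -0.551 [ 0.5674 -0.0681  0.0629] op 0.0546
yaw 19.65 w [0.034 0.17  0.62 ] F [0.7 0.4 5.8] q6 -0.551 [ 0.5674 -0.0681  0.0629] op 0.0546
```

```bash
python3 -m pendant '[[[0.5,0,0,0,0.5]]]' >/dev/null; python3 st.py; python3 -m pendant '[[[0.5,0,0,0,0]]]' >/dev/null; python3 st.py;python3 -m pendant '[[[0.5,0,0,0,0]]]' >/dev/null; python3 st.py; python3 -m pendant '[[[0.5,0,0,0,0]]]' >/dev/null; python3 st.py
```

```text
yaw 19.16 w [-0.039  0.195  0.838] F [-0.6  0.1  5.4] q6 -0.543 [ 0.5674 -0.0681  0.0629] op 0.0546
yaw 19.14 w [-0.042  0.228  0.658] F [-0.1  0.4  5.7] q6 -0.542 [ 0.5674 -0.0681  0.0629] op 0.0545
yaw 19.15 w [-0.077  0.17   0.66 ] F [-0.3  0.9  5.1] q6 -0.542 [ 0.5674 -0.0681  0.0629] op 0.0546
yaw 19.15 w [-0.052  0.218  0.688] F [-0.2  0.6  4.7] q6 -0.542 [ 0.5674 -0.0681  0.0629] op 0.0547
```

Torque while moving is about 0.84 and holds at 0.67, so the squeeze is roughly 0.023–0.03 rad, which is snug. I'll release and lift.

```bash
python3 -m pendant '[[[0.8,0,0,0,0],[0.8,0,0,0,0],[0.8,0,0,0,0],[0.8,0,0,0,0],[0.8,0,0,0,0],[0.8,0,0,0,0]]]'; python3 st.py
python3 -m pendant '[[[0.8,0,0,-2,0],[0.8,0,0,-3,0],[0.8,0,0,-3,0],[0,0,0,0,0],[0,0,0,0,0],[0,0,0,0,0],[0,0,0,0,0],[0,0,0,0,0]]]'; python3 st.py
python3 - <<'E'
from h import *
c=snap('wrist','w4'); cv2.imwrite('pics/w4b.png',cv2.resize(c['img'],(800,600)))
s=robot.read_state();r=R.from_rotvec(s['orientation']).as_matrix()
print(r.T@(np.array([.6535,-.044,.075])-s['tool_pos'])*100,proj(c,[.6535,-.044,.075])/.64)
E
```

```text
t: 15.5
tool_pos: [0.5672, -0.0676, 0.0625]
orientation: [-1.82, -2.56, 0.0]
force: [0.1, 0.2, 0.4]
opening: 0.0746
gripper_force: 0.0
yaw 19.17 w [-0.038  0.027  0.046] F [0.1 0.2 0.4] q6 -0.543 [ 0.5672 -0.0676  0.0625] op 0.0746
t: 16.3
tool_pos: [0.5666, -0.0674, 0.1414]
orientation: [-1.819, -2.559, 0.001]
force: [-0.6, 0.3, -0.4]
opening: 0.0388
gripper_force: 0.0
yaw 19.17 w [-0.066  0.039 -0.003] F [-0.6  0.3 -0.4] q6 -0.543 [ 0.5666 -0.0674  0.1414] op 0.0388
[-0.63989295  8.97465008  6.64668308] [590.12948127 338.83451256]
```

View pics/w4b.png

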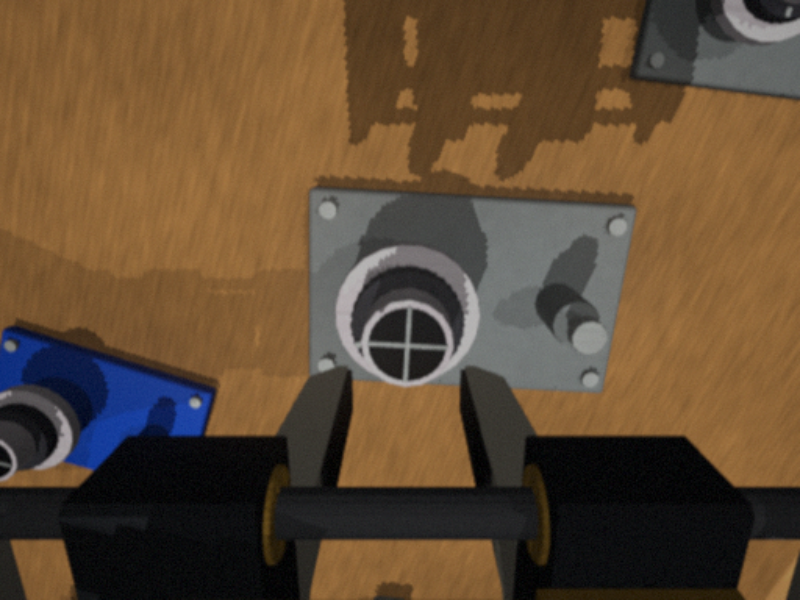

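The pin head is at (589,338), which matches the prediction of (590,339). I'll close the fingers and go over the pin.

```bash
python3 -m pendant '[[[0,-0.3,4.5,0,0],[0,-0.3,4.5,0,0],[0,0,0,0,0],[0,0,0,0,0],[0,0,0,3,0],[0,0,0,2.4,0],[0,0,0,0,0]]]'; python3 st.py
```

```text
t: 17.05
tool_pos: [0.6505, -0.0437, 0.0848]
orientation: [-1.818, -2.555, 0.005]
force: [-0.4, 0.6, -1.4]
opening: 0.0006
gripper_force: 0.0
yaw 19.15 w [-0.034  0.093  0.005] F [-0.4  0.6 -1.4] q6 -0.48 [ 0.6505 -0.0437  0.0848] op 0.0006
```

```bash
python3 -m pendant '[[[0,0,0.2,0.4,0],[0,0,0,0.3,0],[0,0,0,0.3,0],[0,0,0,0.2,0],[0,0,0,0,0]]]' >/dev/null; python3 st.py
python3 -m pendant '[[[0,0,0,0.2,0],[0,0,0,0.2,0],[0,0,0,0,0]]]' >/dev/null; python3 st.py
```

```text
yaw 19.17 w [-0.087  0.005 -0.034] F [-0.5 -0.2  0. ] q6 -0.478 [ 0.6563 -0.043   0.0768] op 0.0006
yaw 19.17 w [-0.03  -0.065  0.005] F [0.4 0.2 0.4] q6 -0.478 [ 0.6565 -0.043   0.0728] op 0.0005
```

```bash
python3 -m pendant '[[[0,0,-0.2,0.1,0],[0,0,0,0.1,0]]]' >/dev/null; python3 st.py
python3 -m pendant '[[[0,0,0,0.1,0],[0,0,0,0.1,0]]]' >/dev/null; python3 st.py
python3 - <<'E'
from h import *
d=snap('scene','s5')
x,y=[int(v) for v in proj(d,[.654,-.043,.07])]
cv2.imwrite('pics/c5.png',cv2.resize(d['img'][y-40:y+40,x-50:x+30],(560,560),interpolation=2))
E
```

```text
yaw 19.17 w [ 0.042 -0.328 -0.029] F [1.5 0.3 3.9] q6 -0.479 [ 0.6548 -0.0437  0.0711] op 0.0005
yaw 19.17 w [ 0.004 -0.381  0.004] F [ 2.6 -0.6  3.3] q6 -0.479 [ 0.6546 -0.0437  0.0688] op 0.0009
```

View pics/c5.png

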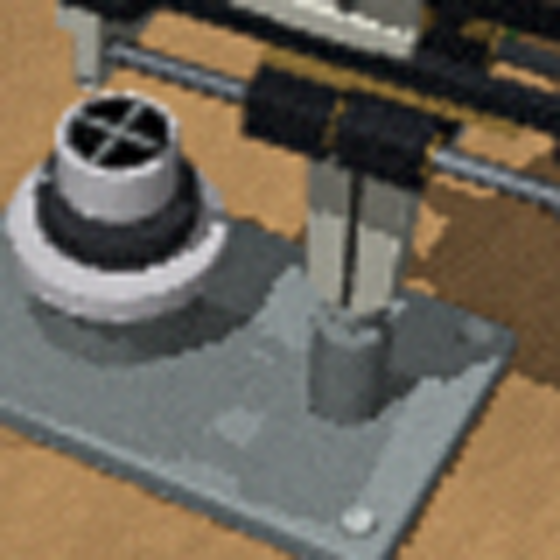

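The fingertips sit on the pin head and it is sliding at about 3 N. I'll push on to its end.

```bash
python3 -m pendant '[[[0,0,0,0.1,0],[0,0,0,0.1,0]]]' >/dev/null; python3 st.py
python3 -m pendant '[[[0,0,0,0.1,0],[0,0,0,0,0]]]' >/dev/null; python3 st.py
python3 -m pendant '[[[0,0,0,0.1,0],[0,0,0,0,0]]]' >/dev/null; python3 st.py
```

```text
yaw 19.18 w [0.028 0.251 0.037] F [-0.9  1.  11.1] q6 -0.479 [ 0.6546 -0.0437  0.0671] op 0.0005
yaw 19.18 w [ 0.075  0.495 -0.014] F [-2.4  0.3 12.4] q6 -0.479 [ 0.6546 -0.0437  0.0671] op 0.0006
yaw 19.18 w [ 1.210e-01  1.061e+00 -1.000e-03] F [-5.4  1.6 16.9] q6 -0.479 [ 0.6548 -0.0437  0.0669] op 0.0005
```

The pin is on its end stop: z 0.067 with the force rising to 17 N. I'll lift away and check.

```bash
python3 -m pendant '[[[0,0,0,-1,0],[0,0,0,-3,0],[0,0,0,-4,0],[0,0,0,-4,0],[0,0,0,0,0],[0,0,0,0,0],[0,0,0,0,0]]]'
python3 - <<'E'
from h import *
d=snap('scene','s6')
x,y=[int(v) for v in proj(d,[.61,-.055,.06])]
cv2.imwrite('pics/c6.png',cv2.resize(d['img'][y-40:y+40,x-50:x+50],(700,560),interpolation=2))
E
```

```text
t: 19.6
tool_pos: [0.6531, -0.0435, 0.1827]
orientation: [-1.819, -2.558, 0.002]
force: [-0.5, 1.5, -1.1]
opening: 0.0002
gripper_force: 0.0
```

View pics/c6.png

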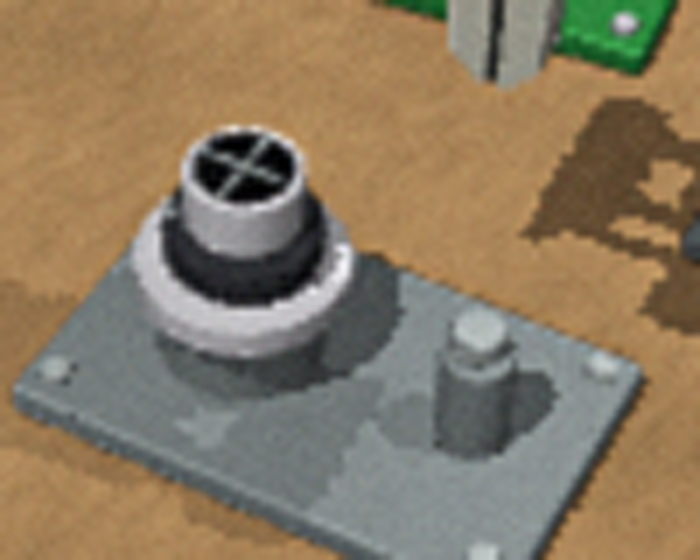

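The pin head sits low on its post, the ring's mark has turned round to the back left, and nothing is being touched. I'll hand it in.

```bash
python3 -c "
from plant import robot
print(robot.close_job())"
```

```text
the job is handed in; nothing more can be done
None
```

I turned the large grey port's ring clockwise onto its seal and nipped it up (about 0.34 N m over the drag, a little under the advised 0.4–0.6, so an estimated 0.02–0.03 rad squeeze), pushed the lock pin down to its end stop, backed off clear of everything and handed the job in at about 20 s; no verdict came back.

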